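Roll down the label on a domed case that floats on a labelling shuttle

ROBOT

A 6-joint arm with a two-finger parallel gripper is mounted at the origin on the work surface. World frame = base frame: x ahead of the robot, y to its left, z up, the work surface at z = 0. Lengths are in m, angles in rad, forces in N, time in s.
With the tool pointing down it reaches from about 0.3 to 0.775 m from the base axis. Payload 14.6 kg.
Tool frame: the origin (TCP) lies at the very end of the fingers, on their centre line; the grasp point (between the pads) lies 19 mm behind it; z points along the fingers, y is the line along which they close (so a half turn about z gives the same grasp; the last joint's range is limited). The gripper opens to 94 mm and grips with 3 to 60 N. Pads are 16 mm wide; open, the fingers measure 119 mm over their backs; the gripper's body (75 mm by 177 mm) begins 78 mm behind the grasp point.
Start: joints at [1.109, 0.3, 1.521, -0, 1.321, -0.067], TCP at [0.212, 0.508, 0.178] pointing down, gripper open.
Joint ranges: [-3.03, 3.03], [-0.79, 2.21], [0.23, 2.52], [-1.04, 4.18], [0, 3.07], [-2.55, 2.55]. Speed limits (rad/s): [2.22, 2.22, 2.57, 3.14, 3.14, 3.14].

INTERFACE

Orientations are given as [roll, pitch, yaw] about the fixed x, y, z axes, in that order (R = Rz(yaw) Ry(pitch) Rx(roll)).
In Python, from station import ctrl gives the robot as it stands. The module is installed in compiled form; this text tells all that it offers.
- The arm moves only by the tool step_arm, never from a script. Its argument "deltas" is a list of rows, each an object with "dp": the shift along the tool's x, y, z scaled (see below), a list of three; "twist": the turn about the tool's z scaled (see below). In form: [{"dp": [tx, ty, tz], "twist": twist}, ...]. A call has 1 to 12 rows; each row shifts and turns the commanded pose from where the row before left it, along the tool's axes as they then stand; what a row does not reach is not made up. The controller multiplies each number of a shift by 0.04 m and each number of a turn by 4 degrees. A row lasts 1/10 s, in which the tool goes at most 50 mm and 8.59 degrees, less where a joint would pass 70% of its speed; a pose out of reach is approached as far as the arm can. A call with a number of a shift or a turn outside -1 to 1 is refused whole. A call with a gripper value outside its range is refused whole. "gripper" is the opening, from -1 (shut) to 1 (fully open), set as the call begins (left out, the last holds). The fingers move at their own pace and stop on an object; "squeeze" is the grip in N (left out, the last holds). Time passes only in rows, so rows that do not move let the fingers close. It gives the time, the measured TCP pose, the force, the opening and the grip force at its end, in the units of the state.
- ctrl.get_obs(): the state, without advancing time (a new reading comes with each control period).
- ctrl.camera(name): name is "scene" or "top" or "wrist"; returns (picture, depth): 400x640x3 uint8, red, green, blue; 400x640 float32, m along the optical axis (not along the pixel's ray), 0 where there is no reading.
- ctrl.get_calibration(name): a dict with "fx", "fy", "cx", "cy" (pixels), "distortion" ([k1, k2, p1, p2, k3] as OpenCV has them; the pictures are not rectified), "world_to_cam" (4x4, takes a point from world to camera coordinates); the wrist camera has in their place "hand_eye" (4x4, takes a point from camera to tool coordinates, whose origin is the TCP and whose axes are the flange's). Camera axes: x right, y down, z forward; pixel columns grow to the right and rows downward; lengths in m; the calibration is good to about 2 mm. A picture is of the moment at which its call begins: read the wrist's pose just before it. get_calibration takes no time and is no camera call.
- ctrl.hand_in(): hands the job in; it is judged then, once.
Trained networks look in the newest picture that a camera, given by its name, has taken for a name from the list of things; names that differ only in an ending like _2 or _b are one class to them, and where a whole thing is asked for, a point or a joint stands for the part that bears it (a point fixed in the world has none). Each returns a list of dicts, best first, with "conf" (0 to 1); they miss things now and then, are a little off and sometimes report something else, mostly with a low value. They report only what shows in the picture. A call takes as long as a camera call. They do not tell look-alikes from the thing itself.
- ctrl.spot_in(camera, label): "rect" ([left, top, right, bottom] as shares, 0 to 1, of the picture: columns of its width, rows of its height, round what is visible of it).
- ctrl.cut_out(camera, label): "pixels" (400x640 bool, what is visible of it) and "rect" ([left, top, right, bottom] as shares, 0 to 1, of the picture: columns of its width, rows of its height, round what is visible of it).
The state is a dict: "time_s": time; "qpos": joint angles; "joint_vel": joint speeds; "tau": joint torques, N m; "ee_pos": TCP position; "eef_rot": TCP orientation; "force": force on the tool from outside, world axes, zero at the start; "moment": the same for the moment, N m; "grip_width": finger opening in m; "grip_force": force on a finger pad.
Only numpy, scipy, OpenCV 4.12 (cv2) and the standard library are available. Lean on these libraries where they do the work, as an engineer would, in place of code of your own. Each camera call takes 0.05 s, during which the arm holds its last target. There are 200 camera calls.

TASK

Take the spring-loaded hand roller out of its stand and roll down the paper label on the domed shipping case, which rides on a free-running, spring-centred shuttle: set the roller on the middle of the label, roll to the label's left end, then to its right end, and back to the middle, pressing with about 7 N all the way (always between 4 and 10 N, not lifting off in between). There, still pressing, bring the case to rest near the middle of its track and keep it steady for three seconds, then lift the roller straight off and finish while holding it clear above the case, which must be left quiet. Touch the case with the roller wheel only, do not run the shuttle into its end stops, and leave the other things on the bench alone.

Things in the scene. Friction and masses are not known exactly. Their poses are not given: they have to be found in the camera images.
- station: Labelling station: fixed grey base plate 170 x 660 x 12 mm with a straight track along its own y axis and dark end-stop blocks. Origin: centre of its underside, on the bench; x across the track (away from the robot at yaw 0), y along the track to the robot's left, z up.
- shuttle (a joint): Position (m) of the shuttle carrying the case, along the station's y: 0 in the middle, positive to +y (left), end stops at -0.18 and +0.18. Nearly free-running: friction 0.03 N, damping 0.8 N s/m, centring springs 12 N/m in all, moving mass nominally 3.5 kg (true mass differs).
- case: Grey shipping case 160 (x) x 250 (y) mm fixed on the shuttle, axes as the station's; origin on its centre line, 32 mm above the bench. Pressing left of its crest pushes it right and vice versa: at 7 N by about 19 N per m of the wheel's offset, more than the 12 N/m springs return, so it runs off from under a still roller (time constant 0.8 s); steer all the time.
- lid_crest (a point): Top of the case, middle of the label, 137 mm above the bench, axes as the station's. The lid is a circular arc along y, radius 350 mm, highest here, level across x: at offset s it is 350 mm - sqrt(350^2 - s^2) lower. The white paper label, 60 mm wide, runs from 70 mm left to 70 mm right of here; at its ends the wheel's centre should stand 65 to 75 mm from here along y.
- roller: Hand roller, 0.37 kg, loose: black upright handle 26 (x) x 32 (y) x 64 mm on an aluminium collar plate 100 (x) x 44 (y) x 8 mm, below it a sprung fork with the wheel. Origin: centre of the collar's underside; z up, x along the axle: it rolls along its y. The handle spans 8 to 72 mm above the origin; grip it with the fingers closing along y, pads about 50 mm above the origin.
- plunger (a joint): Compression (m) of the roller's spring along the handle: 0 when the wheel hangs free, at most 0.036. 300 N/m from zero, damping 6 N s/m; fork and wheel weigh 0.12 kg, so the vertical contact force at rest is 300 x compression + 1.2 N (7 N at 19 mm).
- wheel: The roller's rubber wheel, radius 25 mm, 32 mm wide, crowned, free-turning; origin at its centre (its angles turn as it rolls), 65 mm below roller's origin with the spring relaxed, nearer by the compression. Standing on the crest its centre is 25 mm above lid_crest.
- stand: Fixed dark steel stand 130 x 90 mm with two upright cheeks 105 mm high on whose tops the roller's collar rests, the wheel hanging between them; lips 7 mm higher stand outside the collar's ends in x. The roller lifts out straight up. Origin: centre of its underside, same axes as the roller at the start.
- dispenser: A tape dispenser, 70 x 130 mm, 100 mm high, origin at the centre of its underside; leave it alone.
- tape_roll: A roll of clear tape lying flat, 100 mm across and 48 mm high, origin at the centre of its underside; leave it alone.
There are look-alikes about, which are no part of the job. What is shaped like the roller but orange is not meant.

How it is judged:
By the outcome, as a careful person would: the job done as asked, in the order asked, and still so for the second after the job is handed in, while the arm keeps its last pose, push and grip.
It also fails if it takes over 72 s, if anything falls off the work surface, if the arm or the gripper's body presses on something with over 40 N, if the wrist force passes 120 N, or if a joint passes its speed limit or range.

## Working session

There is one attempt and no reset: what is moved stays moved. The work goes in short steps, Python scripts to look and compute and a tool call to move; the robot and the scene stay as the last step left them, time stands still between calls to the robot, and variables do not carry over. Pictures are saved under pics/ and viewed, at most 10 in all, crops included, and the job is handed in when it is done.

Besides the shell and the picture viewer there is one more tool, called as name(argument=value, ...) on one line, values as JSON. step_arm: Moves the arm, as the interface text tells. Its arguments: {"type":"object","properties":{"deltas":{"type":"array"},"gripper":{"type":"number"},"squeeze":{"type":"number"}},"required":["deltas"]}

```bash
mkdir -p pics; cat > h.py <<'E'
import numpy as np, cv2
from station import ctrl
def pts(cam,depth,mask=None,cal=None):
    c=cal or ctrl.get_calibration(cam)
    K=np.array([[c['fx'],0,c['cx']],[0,c['fy'],c['cy']],[0,0,1.]])
    if mask is None: mask=np.ones(depth.shape,bool)
    v,u=np.nonzero(mask&(depth>0))
    d=depth[v,u]
    xy=cv2.undistortPoints(np.stack([u,v],1).astype(np.float64)[:,None],K,np.array(c['distortion']))[:,0]
    P=np.c_[xy*d[:,None],d]
    T=np.linalg.inv(np.array(c['world_to_cam']))
    return P@T[:3,:3].T+T[:3,3],u,v
E
python3 - <<'E'
from h import *
o=ctrl.get_obs();print(o)
for cam in['top','scene']:
    im,d=ctrl.camera(cam);cv2.imwrite(f'pics/{cam}0.png',im[:,:,::-1]);np.savez(f'{cam}0.npz',im=im,d=d)
    for l in['station','case','roller','stand','dispenser','tape_roll']:
        for r in ctrl.cut_out(cam,l)[:3]:
            P,u,v=pts(cam,d,r['pixels'])
            rgb=im[r['pixels']].mean(0).round()
            print(cam,l,round(r['conf'],2),np.round(np.array(r['rect'])*[640,400,640,400]),np.median(P,0).round(3),P.min(0).round(3),P.max(0).round(3),rgb)
E
```

```text
{'time_s': 0.0, 'qpos': array([ 1.10938896e+00,  3.00432745e-01,  1.52158429e+00,  6.97663688e-06,
        1.32072557e+00, -6.65765697e-02]), 'joint_vel': array([-0.00030874, -0.00050782,  0.00010861, -0.00033463, -0.00060592,
        0.00015853]), 'tau': array([-7.10666809e-04, -5.31784666e+01, -3.52735770e+01,  7.07986252e-02,
        2.43898766e-02, -5.03134046e-06]), 'ee_pos': array([0.2114127 , 0.5074173 , 0.17740604]), 'eef_rot': array([-3.14044570e+00, -8.32459280e-05,  2.74676008e+00]), 'force': array([ 0.38069891, -0.61759241,  0.07478183]), 'moment': array([ 0.01695752, -0.00753048,  0.02269091]), 'grip_force': 0.0, 'grip_width': 0.09389131563933877}
top station 0.83 [234. 116. 504. 215.] [ 0.613 -0.014  0.036] [ 0.494 -0.375 -0.004] [0.742 0.319 0.143] [118. 121. 121.]
top station 0.44 [314. 116. 428. 204.] [ 0.613 -0.019  0.131] [ 0.52  -0.18  -0.002] [0.748 0.115 0.143] [127. 128. 127.]
top case 0.83 [314. 115. 431. 204.] [ 0.613 -0.018  0.131] [ 0.522 -0.174 -0.003] [0.73  0.112 0.143] [127. 128. 127.]
top roller 0.87 [151. 161. 193. 207.] [0.558 0.433 0.099] [ 0.512  0
[... 785 characters left out ...]
184. 325. 267.] [0.642 0.008 0.126] [ 0.427 -0.241 -0.005] [0.717 0.118 0.142] [121. 121. 113.]
scene roller 0.91 [415. 265. 444. 305.] [0.571 0.449 0.099] [ 0.432  0.384 -0.004] [0.611 0.493 0.166] [158.  94.  54.]
scene roller 0.78 [380. 186. 411. 230.] [0.39  0.268 0.116] [ 0.272  0.197 -0.002] [0.432 0.292 0.183] [101. 101.  95.]
scene stand 0.89 [374. 195. 414. 249.] [0.43  0.28  0.042] [ 0.316  0.208 -0.004] [0.448 0.31  0.116] [48. 50. 48.]
scene dispenser 0.66 [253. 147. 292. 190.] [ 0.408 -0.184  0.05 ] [ 0.279 -0.311 -0.004] [ 0.437 -0.142  0.104] [68. 58. 45.]
scene tape_roll 0.95 [307. 187. 334. 216.] [0.405 0.022 0.038] [ 0.332 -0.029 -0.004] [0.53  0.097 0.131] [162. 163. 151.]
```

View pics/top0.png

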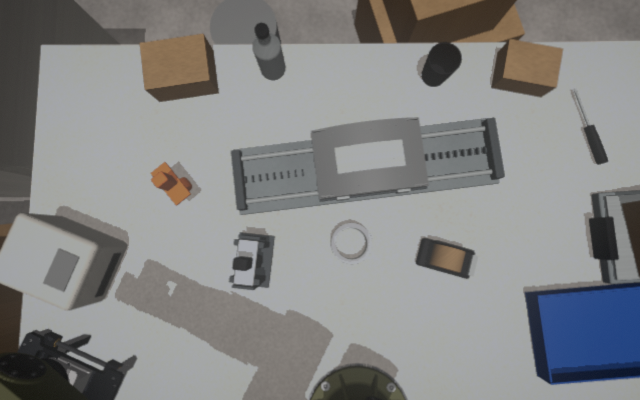

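View pics/scene0.png

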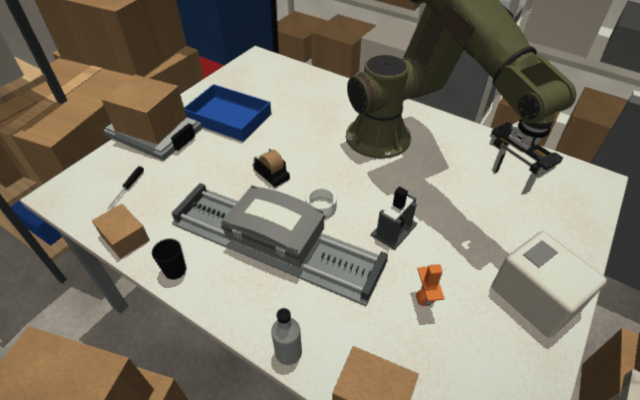

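The top view shows the station at rows 116–215, with its label around (370,155). The black-handled roller is in its stand at (246,262), and the orange look-alike is at (170,182). Next I'll refine these poses.

```bash
cat >> h.py <<'E'
def onplane(cam,uv,z,cal=None):
    c=cal or ctrl.get_calibration(cam)
    K=np.array([[c['fx'],0,c['cx']],[0,c['fy'],c['cy']],[0,0,1.]])
    xy=cv2.undistortPoints(np.asarray(uv,float).reshape(-1,1,2),K,np.array(c['distortion']))[:,0]
    T=np.linalg.inv(np.array(c['world_to_cam']))
    r=np.c_[xy,np.ones(len(xy))]@T[:3,:3].T
    return (T[:3,3]+r*((z-T[2,3])/r[:,2])[:,None])[:,:2]
def rect(xy):
    (c,s,a)=cv2.minAreaRect((np.asarray(xy)*1000).astype(np.float32)); return np.round(c,1),np.round(s,1),round(a,2)
E
python3 - <<'E'
from h import *
f=np.load('top0.npz');im,d=f['im'],f['d'];print(np.linalg.inv(ctrl.get_calibration('top')['world_to_cam'])[:3,3])
P,u,v=pts('top',d);A=np.full((400,640,3),np.nan);A[v,u]=P
X,Y,Z=A[...,0],A[...,1],A[...,2];g=im.astype(int).sum(2)
def rep(n,m):
    k,lab,st,_=cv2.connectedComponentsWithStats(m.astype(np.uint8))
    if k<2: print(n,'none');return
    i=1+st[1:,4].argmax();m=lab==i
    p=A[m]; vv,uu=np.nonzero(m)
    print(n,m.sum(),'rect',rect(p[:,:2]),'mean',p.mean(0).round(4),'plane',onplane('top',np.c_[uu,vv],np.median(p[:,2])).mean(0).round(4),'z',np.median(p[:,2]).round(4))
case=(X>.5)&(X<.74)&(Y>-.2)&(Y<.13)&(Z>.1)
rep('label',case&(g>540)); rep('case',case)
st=(X>.29)&(X<.47)&(Y>.18)&(Y<.34)
rep('collar',st&(Z>.105)&(Z<.125)&(g>420))
rep('collar+',st&(Z>.1)&(Z<.125))
rep('handle',st&(Z>.165)&(Z<.19))
rep('handle',st&(Z>.145)&(Z<.19))
base=(X>.48)&(X<.76)&(Y>-.4)&(Y<.34)&(Z>.006)&~((X<.5)&(Y>.3))
rep('station',base)
rep('plate',base&(Z<.02))
for nm,sgn in(('L',1),('R',-1)):
    rep('stop'+nm,base&(Y*sgn>.2)&(Z>.025)&(g<240))
for x,n in ((g,'g'),):print(np.unique(g[st&(Z>.1)]//40*40,return_counts=True))
# fit x profile of case
s=A[case];print(s[:,2].max())
E
```

```text
[0.43533283 0.08295493 1.01099969]
label none
case 8013 rect (array([615.8, -21.2]), array([166.3, 253. ]), 7.21) mean [ 0.6148 -0.0191  0.1293] plane [ 0.6145 -0.0189] z 0.1314
collar 554 rect (array([380. , 258.9]), array([44. , 98.7]), 83.39) mean [0.3792 0.2566 0.1129] plane [0.3792 0.2566] z 0.1129
collar+ 878 rect (array([375.1, 259.3]), array([ 69.8, 109.7]), 83.88) mean [0.3757 0.2572 0.1115] plane [0.3757 0.257 ] z 0.1123
handle 197 rect (array([380. , 258.5]), array([31.4, 26.1]), 83.91) mean [0.3803 0.2576 0.176 ] plane [0.3803 0.2575] z 0.1765
handle 225 rect (array([379.9, 258.1]), array([32.1, 26.1]), 84.28) mean [0.3806 0.2562 0.1734] plane [0.3807 0.2557] z 0.1762
station 18853 rect (array([618.2, -20.4]), array([171.7, 661.3]), 7.09) mean [ 0.6135 -0.0196  0.0667] plane [ 0.6199 -0.0233] z 0.037
plate 2600 rect (array([594. , 195.7]), array([100.1, 182.3]), 7.33) mean [0.5936 0.1947 0.0122] plane [0.5936 0.1947] z 0.0122
stopL 183 rect (array([576.8, 284.9]), array([145.6,  15.3]), 2.36) mean [0.5721 0.2845 0.0396] plane [0.5718 0.2841] z 0.0413
stopR 358 rect (array([ 655.4, -324.5]), array([148.6,  22.1]), 10.43) mean [ 0.6534 -0.3262  0.0397] plane [ 0.6533 -0.326 ] z 0.0402
(array([120, 160, 200, 240, 280, 320, 360, 400, 440, 480]), array([ 55, 157,  83, 157,  40,  40,  67,  72,  69, 451]))
0.1427215306377938
```

```bash
python3 - <<'E'
from h import *
im=cv2.imread('pics/top0.png')
a=cv2.resize(im[100:230,220:520],None,fx=2.6,fy=2.6,interpolation=2)
b=cv2.resize(im[225:295,215:285],None,fx=3.6,fy=3.6,interpolation=2)
o=np.zeros((600,790,3),np.uint8);o[:338,:780]=a;o[340:592,:252]=b
cv2.imwrite('pics/c.png',o)
E
```

```text
(no output)
```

View pics/c.png

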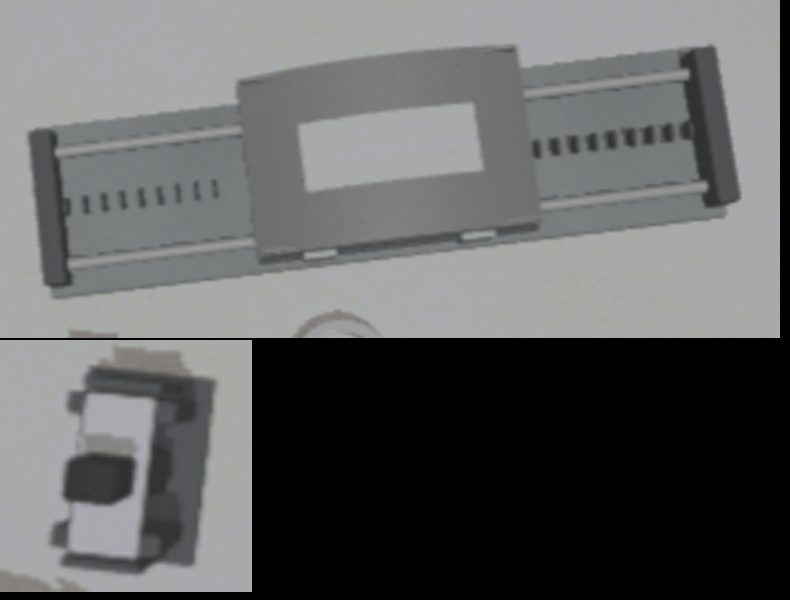

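The picture confirms the fits. The station is at about (0.618, -0.0205) with yaw 7.15°, the case is centred, and the roller handle is at (0.380, 0.2585) with yaw about -6.2°. Next: approach rows, and a test of tracking the case from the scene camera.

```bash
cat >> h.py <<'E'
def rows(wps,n,obs=None):
    """wps: list of (x,y,z,yaw), n rows per leg; prints tool rows"""
    o=obs or ctrl.get_obs(); p=np.array(o['ee_pos']); yaw=o['eef_rot'][2]
    for w,k in zip(wps,n):
        w=np.array(w); dp=(w[:3]-p)/k; dy=((w[3]-yaw+np.pi)%(2*np.pi)-np.pi)/k
        for i in range(k):
            c,s=np.cos(yaw),np.sin(yaw)
            t=np.array([c*dp[0]+s*dp[1], s*dp[0]-c*dp[1], -dp[2]])/.04
            print(t.round(3).tolist(), round(-np.degrees(dy)/4,3)); yaw+=dy
        p=w[:3]
E
python3 - <<'E'
from h import *
rows([(.3,.39,.21,3.033),(.380,.2585,.21,3.033),(.380,.2585,.136,3.033)],[6,5,5])
# edge tests
S=np.array([.618,-.0205]);a=np.radians(7.15)
R=np.array([[np.cos(a),-np.sin(a)],[np.sin(a),np.cos(a)]])
for cam in('top','scene'):
    f=np.load(cam+'0.npz');P,u,v=pts(cam,f['d'],f['d']>0)
    q=np.c_[(P[:,:2]-S)@R,P[:,2]]
    m=(abs(q[:,0])<.075)&(q[:,2]>.07)&(abs(q[:,1])<.3)
    for z0,z1 in((.07,.095),(.095,.115),(.115,.15)):
        k=m&(q[:,2]>z0)&(q[:,2]<z1);y=q[k,1]
        if k.sum()>20: print(cam,z0,k.sum(),np.percentile(y,[.5,2,50,98,99.5]).round(4),'x',np.percentile(q[k,0],[2,98]).round(3))
    # circle fit of lid top
    k=m&(q[:,2]>.11)&(abs(q[:,1])<.12)&(abs(q[:,0])<.07)
    A=np.c_[q[k,1]**2,q[k,1],np.ones(k.sum())];c,*_=np.linalg.lstsq(A,q[k,2],rcond=None);print('lid',c,'crest y',-c[1]/2/c[0],'top',c[2]-c[1]**2/4/c[0])
    im=f['im'].astype(int).sum(2);
    lab=np.zeros(im.shape,bool);lab[v[k],u[k]]=im[v[k],u[k]]>470
    n,l,st,_=cv2.connectedComponentsWithStats(lab.astype(np.uint8));i=1+st[1:,4].argmax()
    kk=k&(l[v,u]==i);print('label',kk.sum(),rect(q[kk][:,:2]),q[kk].mean(0))
E
```

```text
[-0.529, -0.311, -0.134] -0.683
[-0.513, -0.336, -0.134] -0.683
[-0.497, -0.36, -0.134] -0.683
[-0.479, -0.383, -0.134] -0.683
[-0.46, -0.405, -0.134] -0.683
[-0.44, -0.427, -0.134] -0.683
[-0.469, -0.61, -0.0] 0.0
[-0.469, -0.61, -0.0] 0.0
[-0.469, -0.61, -0.0] 0.0
[-0.469, -0.61, -0.0] 0.0
[-0.469, -0.61, -0.0] 0.0
[0.0, 0.0, 0.37] 0.0
[0.0, 0.0, 0.37] 0.0
[0.0, 0.0, 0.37] 0.0
[0.0, 0.0, 0.37] 0.0
[0.0, 0.0, 0.37] 0.0
top 0.095 186 [-0.1267 -0.1262  0.1197  0.1258  0.1259] x [-0.07   0.071]
top 0.115 7082 [-0.1226 -0.1179  0.0021  0.1175  0.122 ] x [-0.072  0.072]
lid [-1.46588866e+00  1.41166377e-03  1.37562468e-01] crest y 0.00048150443121479705 top 0.13756280736419932
label 1722 (array([0.3, 0.2]), array([150.1,  59.3]), 89.95) [0.00029462 0.00050376 0.13518723]
scene 0.07 137 [0.127  0.1272 0.1283 0.1302 0.1304] x [-0.068  0.072]
scene 0.095 187 [-0.1231 -0.1219  0.1274  0.1296  0.1299] x [-0.071  0.075]
scene 0.115 3432 [-0.1177 -0.1119  0.0199  0.1226  0.1268] x [-0.072  0.072]
lid [-1.49337038  0.01054483  0.13776645] crest y 0.0035305488882228907 top 0.13778506336617635
label 897 (array([-1.3,  4. ]), array([ 65.1, 156.8]), 0.69) [0.00036447 0.00852209 0.13519101]
```

step_arm(deltas=[{"dp": [-0.529, -0.311, -0.134], "twist": -0.683}, {"dp": [-0.513, -0.336, -0.134], "twist": -0.683}, {"dp": [-0.497, -0.36, -0.134], "twist": -0.683}, {"dp": [-0.479, -0.383, -0.134], "twist": -0.683}, {"dp": [-0.46, -0.405, -0.134], "twist": -0.683}, {"dp": [-0.44, -0.427, -0.134], "twist": -0.683}, {"dp": [-0.469, -0.61, 0], "twist": 0}, {"dp": [-0.469, -0.61, 0], "twist": 0}, {"dp": [-0.469, -0.61, 0], "twist": 0}, {"dp": [-0.469, -0.61, 0], "twist": 0}, {"dp": [-0.469, -0.61, 0], "twist": 0}, {"dp": [0, 0, 0], "twist": 0}], gripper=1)

```text
time_s: 1.9
ee_pos: [0.3812, 0.2564, 0.2102]
eef_rot: [-3.141, 0.0, 3.03]
force: [-0.4, -0.0, 0.4]
grip_width: 0.0939
grip_force: 0.0
```

```bash
python3 - <<'E'
from h import *
o=ctrl.get_obs();im,d=ctrl.camera('wrist');cv2.imwrite('pics/w1.png',im[:,:,::-1])
c=ctrl.get_calibration('wrist');from scipy.spatial.transform import Rotation as R
T=np.eye(4);T[:3,:3]=R.from_euler('xyz',o['eef_rot']).as_matrix();T[:3,3]=o['ee_pos']
c['world_to_cam']=np.linalg.inv(T@np.array(c['hand_eye']))
P,u,v=pts('wrist',d,d>0,c);print(np.array(c['hand_eye']).round(3),o['ee_pos'],o['eef_rot'])
for n,a,b in(('h',.17,.183),('collar',.108,.118)):
    m=(P[:,2]>a)&(P[:,2]<b)&(abs(P[:,0]-.38)<.09)&(abs(P[:,1]-.2585)<.06)
    if m.sum()>5: print(n,m.sum(),rect(P[m][:,:2]),np.median(P[m],0))
E
```

```text
[[-0.    -0.966 -0.258  0.074]
 [ 1.    -0.    -0.     0.001]
 [-0.    -0.258  0.966 -0.206]
 [ 0.     0.     0.     1.   ]] [0.38123801 0.25639908 0.21022602] [-3.14134878e+00  4.55646711e-04  3.02997455e+00]
h 1099 (array([378. , 260.1]), array([32.1, 25.3]), 83.74) [0.37703222 0.26013537 0.17573392]
collar 3058 (array([378.6, 260. ]), array([ 50., 119.]), 84.18) [0.35640571 0.26103497 0.11180141]
```

View pics/w1.png

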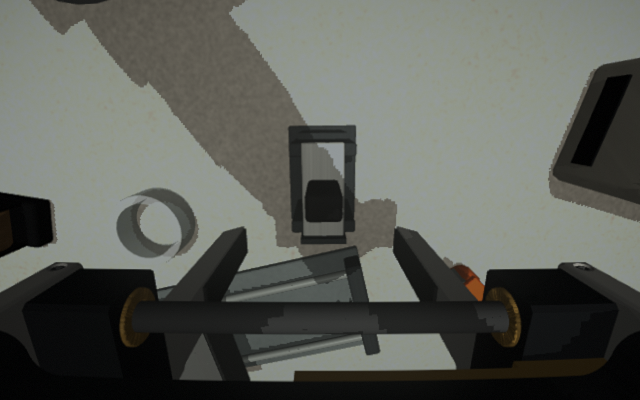

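The wrist view shows the black handle at (323,200), between the open fingers. I'll go down and grasp.

step_arm(deltas=[{"dp": [0.06, 0.07, 0.3], "twist": -0.05}, {"dp": [0, 0, 0.4], "twist": 0}, {"dp": [0, 0, 0.4], "twist": 0}, {"dp": [0, 0, 0.4], "twist": 0}, {"dp": [0, 0, 0.25], "twist": 0}, {"dp": [0, 0, 0.1], "twist": 0}, {"dp": [0, 0, 0], "twist": 0}])

```text
time_s: 2.65
ee_pos: [0.3775, 0.2619, 0.1357]
eef_rot: [-3.141, -0.001, 3.037]
force: [0.3, -0.4, -0.9]
grip_width: 0.0942
grip_force: 0.0
```

step_arm(deltas=[{"dp": [0, 0, 0], "twist": 0}, {"dp": [0, 0, 0], "twist": 0}, {"dp": [0, 0, 0], "twist": 0}, {"dp": [0, 0, 0], "twist": 0}, {"dp": [0, 0, 0], "twist": 0}, {"dp": [0, 0, 0], "twist": 0}, {"dp": [0, 0, 0], "twist": 0}, {"dp": [0, 0, 0], "twist": 0}], gripper=-1, squeeze=50)

```text
time_s: 3.45
ee_pos: [0.3779, 0.2615, 0.1361]
eef_rot: [-3.141, -0.0, 3.036]
force: [-0.8, -2.8, 2.1]
grip_width: 0.0338
grip_force: 1.3
```

step_arm(deltas=[{"dp": [0, -0.05, 0], "twist": 0}, {"dp": [0, 0, 0], "twist": 0}, {"dp": [0, 0, 0], "twist": 0}, {"dp": [0, 0, 0], "twist": 0}])

```text
time_s: 3.85
ee_pos: [0.3777, 0.2596, 0.1361]
eef_rot: [3.142, -0.0, 3.036]
force: [0.4, 0.5, -1.2]
grip_width: 0.0316
grip_force: 49.9
```

step_arm(deltas=[{"dp": [0, 0, -0.4], "twist": 0}, {"dp": [0, 0, -0.8], "twist": 0}, {"dp": [0, 0, -0.9], "twist": 0}, {"dp": [0, 0, -0.9], "twist": 0}, {"dp": [0, 0, -0.8], "twist": 0}, {"dp": [0, 0, -0.4], "twist": 0}, {"dp": [0, 0, 0], "twist": 0}, {"dp": [0, 0, 0], "twist": 0}])

```text
time_s: 4.65
ee_pos: [0.3774, 0.2594, 0.3029]
eef_rot: [-3.141, -0.001, 3.036]
force: [-0.1, -0.7, -4.1]
grip_width: 0.0313
grip_force: 49.9
```

```bash
python3 - <<'E'
from h import *
o=ctrl.get_obs();print(o['ee_pos'],o['eef_rot'],o['force'],o['grip_width'])
rows([(.618,-.0205,.30,3.2664)],[14])
E
```

```text
[0.3774113  0.25940752 0.30289806] [-3.14055472e+00 -1.24102815e-03  3.03637603e+00] [-0.12561386 -0.65795555 -4.10705067] 0.03134496674719779
[-0.48, -0.452, 0.005] -0.235
[-0.472, -0.46, 0.005] -0.235
[-0.465, -0.467, 0.005] -0.235
[-0.457, -0.475, 0.005] -0.235
[-0.449, -0.482, 0.005] -0.235
[-0.441, -0.49, 0.005] -0.235
[-0.433, -0.497, 0.005] -0.235
[-0.425, -0.504, 0.005] -0.235
[-0.416, -0.511, 0.005] -0.235
[-0.408, -0.518, 0.005] -0.235
[-0.399, -0.524, 0.005] -0.235
[-0.391, -0.531, 0.005] -0.235
[-0.382, -0.537, 0.005] -0.235
[-0.373, -0.543, 0.005] -0.235
```

step_arm(deltas=[{"dp": [-0.48, -0.452, 0], "twist": -0.235}, {"dp": [-0.472, -0.46, 0], "twist": -0.235}, {"dp": [-0.465, -0.467, 0], "twist": -0.235}, {"dp": [-0.457, -0.475, 0], "twist": -0.235}, {"dp": [-0.449, -0.482, 0], "twist": -0.235}, {"dp": [-0.441, -0.49, 0], "twist": -0.235}, {"dp": [-0.433, -0.497, 0], "twist": -0.235}, {"dp": [-0.425, -0.504, 0], "twist": -0.235}, {"dp": [-0.416, -0.511, 0], "twist": -0.235}, {"dp": [-0.408, -0.518, 0], "twist": -0.235}])

```text
time_s: 5.65
ee_pos: [0.5497, 0.0587, 0.3021]
eef_rot: [-3.142, -0.003, -3.082]
force: [-0.1, 0.2, -3.3]
grip_width: 0.0318
grip_force: 49.9
```

step_arm(deltas=[{"dp": [-0.399, -0.524, 0], "twist": -0.235}, {"dp": [-0.391, -0.531, 0], "twist": -0.235}, {"dp": [-0.382, -0.537, 0], "twist": -0.235}, {"dp": [-0.373, -0.543, 0], "twist": -0.235}, {"dp": [0, 0, 0], "twist": 0}, {"dp": [0, 0, 0], "twist": 0}, {"dp": [0, 0, 0], "twist": 0}])

```text
time_s: 6.35
ee_pos: [0.6178, -0.0198, 0.3032]
eef_rot: [3.141, -0.001, -3.017]
force: [-0.0, -0.2, -3.7]
grip_width: 0.0318
grip_force: 49.9
```

```bash
cat >> h.py <<'E'
S=np.array([.618,-.0205]);ang=np.radians(7.15)
RS=np.array([[np.cos(ang),-np.sin(ang)],[np.sin(ang),np.cos(ang)]])
def wst(p): return (np.asarray(p[:2])-S)@RS
def crest(cam,save=None):
    im,d=ctrl.camera(cam)
    if save: cv2.imwrite(save,im[:,:,::-1])
    P,u,v=pts(cam,d);q=np.c_[(P[:,:2]-S)@RS,P[:,2]]
    b=-1/.7; best=None
    m=(abs(q[:,0])<.072)&(abs(q[:,1])<.3)&(q[:,2]>.1)&(q[:,2]<.146);q=q[m]
    if len(q)<100: return None,len(q)
    # robust fit z=z0-( y-c)^2/.7 - quartic, via grid then LSQ
    zl=lambda y,c,z0:z0-.35+np.sqrt(np.clip(.35**2-(y-c)**2,0,None))
    cs=np.arange(-.19,.19,.002);sc=[((abs(q[:,2]-zl(q[:,1],c,.1375))<.002)&(abs(q[:,1]-c)<.12)).sum() for c in cs];c=cs[np.argmax(sc)];z0=.1375
    from scipy.optimize import least_squares
    for _ in range(4):
        k=(abs(q[:,2]-zl(q[:,1],c,z0))<.0025)&(abs(q[:,1]-c)<.122)
        r=least_squares(lambda p:q[k,2]-zl(q[k,1],*p),[c,z0]);c,z0=r.x
    y=q[k,1]-c
    return c,z0,k.sum(),y.min().round(3),y.max().round(3)
E
python3 - <<'E'
from h import *
o=ctrl.get_obs();print(o['time_s'],o['ee_pos'],o['eef_rot'],o['force'],wst(o['ee_pos']))
for i in range(2):
    for cam in('top','scene','wrist'):
        if cam=='wrist':
            if i==0: im,d=ctrl.camera('wrist');cv2.imwrite('pics/w2.png',im[:,:,::-1])
        else: print(cam,crest(cam,f'pics/{cam}{i+2}.png'))
o=ctrl.get_obs();print(o['time_s'],o['ee_pos'],o['force'])
a=[cv2.resize(cv2.imread(f'pics/{n}.png'),(400,250)) for n in('top2','scene2','w2')]
cv2.imwrite('pics/m.png',np.vstack([np.hstack(a[:2]),np.hstack([a[2],a[2]*0])]))
E
```

```text
6.35 [ 0.61778562 -0.01979332  0.30321552] [ 3.14119266e+00 -1.48545277e-03 -3.01682156e+00] [-0.03957227 -0.19076786 -3.73423858] [-0.00012476  0.00072787]
top (np.float64(-0.000697443583368137), np.float64(0.13778911589997808), np.int64(2124), np.float64(0.017), np.float64(0.122))
scene (np.float64(0.003566303635207662), np.float64(0.1374713586811392), np.int64(2521), np.float64(-0.122), np.float64(0.122))
top (np.float64(-8.790607372896307e-06), np.float64(0.13766558622629008), np.int64(2155), np.float64(-0.094), np.float64(0.122))
scene (np.float64(0.003584425809048303), np.float64(0.1375383515468445), np.int64(2467), np.float64(-0.122), np.float64(0.122))
6.6 [ 0.61805742 -0.01988243  0.30430497] [-0.14348914  0.33414997 -3.08725858]
```

View pics/m.png

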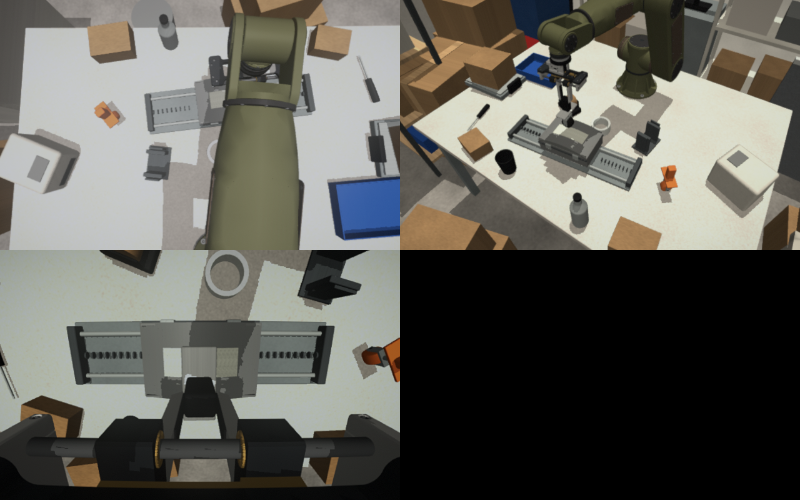

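The mosaic shows the roller held above the case. The scene camera sees the whole lid, and its crest fit repeats to better than 0.1 mm. I'll build the estimator and planner, and cross-check the crest with the wrist camera.

```bash
cat > mpc.py <<'E'
import numpy as np, json, os
from scipy.optimize import linprog
K,C,FR=12.,.8,.03
def acc(x,v,b,im,w,N=7.):
    s=w-x+b
    f=-K*x-C*v-N*s/np.sqrt(.375**2-s*s)
    return im*(f-FR*np.tanh(v/.003))
def sim(z,w0,w1,T):
    x,v,b,im=z;n=max(1,int(round(T/.005)));h=T/n
    for i in range(n):
        w=w0+(w1-w0)*(i+.5)/n
        v+=h*acc(x,v,b,im,w);x+=h*v
    return np.array([x,v,b,im])
def pred(z,P,segs):
    f=lambda z:__import__('functools').reduce(lambda q,s:sim(q,*s),segs,z)
    T=sum(s[2] for s in segs); z1=f(z)
    J=np.array([(f(z+d)-z1)/d[i] for i,d in enumerate(np.diag([1e-4,1e-4,1e-4,1e-3]))]).T
    Q=np.diag([2e-4,3e-3,2e-4,1e-3])**2*T
    return z1,J@P@J.T+Q
def upd(z,P,y,r=5e-4):
    S=P[0,0]+r*r;k=P[:,0]/S;return z+k*(y-z[0]),P-np.outer(k,P[0])
def plan(z,s0,n,pins,end=True,smax=.07,ds=.02,dd=.008,mono=None,xmax=.13,s_1=None):
    """nodes k=0..n each .1s; pins {k:s}. returns s_k,x_k"""
    x,v,b,im=z;h=.02;A=np.array([[0,1],[-K*im,-C*im]]);g=7/.372
    # s linear within row: 5 substeps
    G=np.zeros((n+1,2,n+1));c=np.zeros((n+1,2));c[0]=x,v
    for k in range(n):
        g_,c_=G[k].copy(),c[k].copy()
        for i in range(5):
            a=(i+.5)/5;u=np.zeros(n+1);u[k]=1-a;u[k+1]=a
            vn=g_[1]+h*(A[1]@g_-im*g*u);cn=c_[1]+h*(A[1]@c_)
            g_=np.array([g_[0]+h*vn,vn]);c_=np.array([c_[0]+h*cn,cn])
        G[k+1],c[k+1]=g_,c_
    # vars s(n+1), X=max|x|, E=slack end, D=max second diff
    nv=n+4;Au=[];bu=[];Ae=[];be=[]
    def row(gv,ext={}): r=np.zeros(nv);r[:n+1]=gv;[r.__setitem__(n+1+i,q) for i,q in ext.items()];return r
    I=np.eye(n+1)
    Ae.append(row(I[0]));be.append(s0)
    for k,p in pins.items(): Ae.append(row(I[k]));be.append(p)
    for k in range(1,n+1):
        for sg in(1,-1):
            Au.append(row(sg*G[k,0],{0:-1}));bu.append(-sg*c[k,0])
            Au.append(row(sg*(I[k]-I[k-1])));bu.append(ds)
            if k<n: Au.append(row(sg*(I[k+1]-2*I[k]+I[k-1]),{2:-1}));bu.append(0)
        if mono and mono.get(k): Au.append(row(-mono[k]*(I[k]-I[k-1])));bu.append(0)
    if end:
        for j,wt in((0,1.),(1,.5)):
            for sg in(1,-1): Au.append(row(sg*wt*G[n,j],{1:-1}));bu.append(-sg*wt*c[n,j])
    cost=np.zeros(nv);cost[n+1:]=[.3,10,10]
    r=linprog(cost,A_ub=np.array(Au),b_ub=bu,A_eq=np.array(Ae),b_eq=be,bounds=[(-max(smax,abs(s0)),max(smax,abs(s0)))]*(n+1)+[(0,None)]*3,method='highs')
    if r.status: print('LP',r.message);return None
    s=r.x[:n+1];X=np.array([G[k]@s+c[k] for k in range(n+1)])
    return s,X,r.x[n+1:]
E
python3 - <<'E'
from h import *; from mpc import *
from scipy.spatial.transform import Rotation as R
o=ctrl.get_obs();c=ctrl.get_calibration('wrist')
T=np.eye(4);T[:3,:3]=R.from_euler('xyz',o['eef_rot']).as_matrix();T[:3,3]=o['ee_pos']
c['world_to_cam']=np.linalg.inv(T@np.array(c['hand_eye']))
g=ctrl.get_calibration;cam=ctrl.get_calibration
import h
h.pts.__defaults__=(None,c)
print('wrist',h.crest('wrist'),wst(o['ee_pos']),o['ee_pos'])
for n,k1,k2 in((36,10,24),(44,12,28),(52,14,34),(60,16,40)):
    mono={k:(1 if k<=k1 else -1 if k<=k2 else 1) for k in range(1,n+1)}
    s,X,e=plan([0,0,0,1/3.5],0,n,{k1:.07,k1+1:.07,k2:-.07,k2+1:-.07,n:0},mono={**mono,k1+1:0})
    print(n,e.round(4),(1000*s[::2]).round(),(1000*X[::2,0]).round())
E
```

```text
wrist (np.float64(0.002338648903053919), np.float64(0.13614478743972425), np.int64(15341), np.float64(-0.122), np.float64(0.122)) [0.00013384 0.00060562] [ 0.61805742 -0.01988243  0.30430497]
36 [0.1549 0.1247 0.02  ] [ -0.  -0.  -0.  -0.  30.  70.  50.  10. -30. -30. -30. -30. -70. -50.
 -10.  -0.  -0.  -0.  -0.] [  0.   0.   0.   0.  -1.  -8. -28. -52. -70. -73. -60. -33.   5.  53.
 103. 139. 155. 150. 125.]
44 [0.1622 0.1001 0.02  ] [ -0.  -0.  -0.  -0.  -0.  30.  70.  50.  10.   5.   5.   5.   5. -30.
 -70. -50. -20. -20. -20. -20. -20. -20.  -0.] [  0.   0.   0.   0.   0.  -1.  -8. -28. -52. -72. -82. -82. -72. -53.
 -21.  26.  77. 120. 150. 162. 157. 135. 100.]
52 [0.2204 0.0397 0.02  ] [ -0.  40.  70.  70.  70.  70.  70.  70.  50.  10. -18. -18. -18. -18.
 -18. -18. -30. -70. -50. -50. -50. -50. -50. -50. -50. -40.  -0.] [   0.   -2.  -12.  -34.  -65. -100. -136. -166. -187. -193. -174. -130.
  -66.    6.   79.  141.  186.  211.  220.  211.  185.  146.   99.   52.
   11.  -20.  -40.]
60 [0.1914 0.     0.0027] [ -0.  33.  55.  67.  68.  68.  68.  68.  70.  67.  54.  30.   7.  -6.
  -8.  -8. -10. -22. -43. -62. -70. -67. -58. -56. -56. -56. -56. -56.
 -48. -29.  -0.] [   0.   -1.   -9.  -27.  -54.  -87. -122. -152. -176. -189. -191. -177.
 -147. -101.  -41.   22.   82.  131.  165.  184.  191.  187.  172.  147.
  115.   81.   49.   24.    8.    1.   -0.]
```

```bash
python3 - <<'E'
from mpc import *
import mpc
for n,k1,k2,ds in((60,18,38,.02),(66,20,42,.01),(72,22,46,.01),(80,24,52,.01),(90,28,60,.01),(100,32,66,.01)):
  for use in(1,0):
    mono={k:(1 if k<=k1 else -1 if k<=k2 else 1) for k in range(1,n+1)} if use else {}
    mono[k1+1]=0;mono[k2+1]=0
    r=plan([0,0,0,1/3.5],0,n,{k1:.07,k1+1:.07,k2:-.07,k2+1:-.07,n:0},mono=mono,ds=ds)
    if r: s,X,e=r;print(n,use,e.round(4),(1000*s[::4]).round().astype(int).tolist(),(1000*X[::4,0]).round().astype(int).tolist())
E
```

```text
60 1 [0.2097 0.     0.0041] [0, 62, 70, 70, 70, 66, 13, -8, -11, -58, -66, -61, -61, -61, -57, 0] [0, -11, -61, -131, -184, -195, -154, -52, 73, 164, 207, 194, 133, 58, 10, 0]
60 0 [0.1753 0.     0.0035] [0, 60, 67, 39, 60, 66, 24, 17, -4, -60, -67, -28, -28, -66, -60, 0] [0, -11, -59, -123, -153, -150, -119, -53, 22, 87, 146, 175, 139, 62, 10, 0]
66 1 [0.1936 0.     0.002 ] [0, 40, 66, 68, 68, 70, 58, 23, 6, -30, -64, -68, -58, -58, -58, -53, -20] [0, -6, -40, -101, -160, -187, -171, -114, -24, 69, 143, 188, 186, 137, 69, 18, 1]
66 0 [0.1861 0.     0.002 ] [0, 40, 68, 64, 56, 70, 58, 24, 7, -30, -64, -68, -46, -47, -64, -52, -14] [0, -6, -40, -103, -158, -175, -156, -103, -23, 59, 129, 176, 183, 135, 63, 14, 0]
72 1 [0.1687 0.     0.0014] [0, 39, 60, 61, 61, 66, 69, 49, 17, -3, -40, -66, -69, -53, -51, -51, -48, -23, 0] [0, -6, -38, -94, -146, -169, -157, -119, -61, 8, 71, 125, 161, 166, 130, 72, 23, 2, 0]
72 0 [0.1664 0.     0.0014] [0, 39, 62, 63, 54, 66, 69, 49, 14, -5, -40, -66, -69, -51, -49, -54, -45, -24, 0] [0, -6, -39, -97, -150, -166, -149, -111, -56, 10, 71, 123, 159, 164
[... 728 characters left out ...]
42, 39, 36, 56, 70, 61, 30, -1, -9, -6, -23, -56, -70, -61, -34, -23, -32, -31, -8, 3] [0, -3, -13, -36, -70, -96, -101, -99, -101, -98, -69, -8, 58, 95, 101, 99, 101, 98, 74, 35, 6, -1, 0]
100 1 [0.1028 0.     0.0011] [0, 10, 17, 27, 41, 42, 43, 59, 70, 63, 39, 8, -7, -8, -19, -47, -67, -69, -53, -33, -30, -30, -25, -7, 0, 0] [0, -1, -9, -26, -51, -79, -99, -103, -101, -102, -101, -78, -24, 41, 87, 102, 101, 101, 103, 94, 66, 31, 7, 0, 0, 0]
100 0 [0.1014 0.     0.0011] [0, -4, 10, 33, 39, 31, 37, 59, 70, 63, 38, 6, -8, -7, -18, -46, -67, -69, -53, -29, -22, -30, -26, -5, 7, 0] [0, 1, 4, -5, -36, -75, -98, -101, -98, -100, -100, -78, -24, 42, 88, 101, 99, 99, 101, 93, 63, 22, -4, -7, -1, 0]
```

```bash
cat > cyc.py <<'E'
import sys,json
from h import *; from mpc import *
# usage: cyc.py n [dz_mm] [mode hold]
n=int(sys.argv[1]);dz=float(sys.argv[2])/1000 if len(sys.argv)>2 else 0;hold=len(sys.argv)>3
try: st=json.load(open('st.json'))
except FileNotFoundError: st=dict(z=[0,0,-.0016,1/3.5],P=np.diag(np.array([.0015,.001,.001,.03])**2).tolist(),w=.0017,k=0,segs=[[.0017,.0017,.2]],s=0.,t=0)
o=ctrl.get_obs();m=crest('scene')
z,P=pred(np.array(st['z']),np.array(st['P']),[tuple(s) for s in st['segs']])
y=m[0]-.00357;z_p=z.copy();z,P=upd(z,P,y)
wm=wst(o['ee_pos'])
print('t',o['time_s'],'meas x %.1f pred %.1f | x %.1f v %.1f b %.2f M %.2f'%(1e3*y,1e3*z_p[0],1e3*z[0],1e3*z[1],1e3*z[2],1/z[3]),'w cmd %.1f meas %.1f xs %.1f'%(1e3*st['w'],1e3*wm[1],1e3*wm[0]),'N %.1f'%(o['force'][2]+3.6),'zTCP %.1f'%(1e3*o['ee_pos'][2]),'s %.1f'%(1e3*(wm[1]-z[0]+z[2])),'k',st['k'],'npts',m[2])
w=st['w']+.3*(wm[1]-st['w'])
z2,P2=pred(z,P,[(w,w,.05)])
s0=w-z2[0]+z2[2];k=st['k']
K1,K2,KN=28,60,90
if not hold:
    N=max(KN-k,12);pins={};mono={}
    for q,v in((K1,.07),(K1+1,.07),(K2,-.07),(K2+1,-.07)):
        if q-k>=1: pins[q-k]=v
    pins[N]=0
    for j in range(1,N+1):
        a=j+k
        mono[j]=0 if a in(K1+1,K2+1) or j==1 else (1 if a<=K1 else -1 if a<=K2 else 1)
    r=plan(z2,s0,N,pins,mono=mono) or plan(z2,s0,N,pins) or plan(z2,s0,N,pins,ds=.03)
else:
    r=plan(z2,s0,20,{20:0},smax=.03,ds=.015)
s,X,e=r
print('plan maxx %.3f end %.3f dd %.4f'%tuple(e),'s',(1e3*s[:n+1]).round().astype(int).tolist())
segs=[[w,w,.05]];zz=z2;out=[];zc=lambda s:np.sqrt(.375**2-s*s);sp=s0 if 0 else st['s']
for j in range(n):
    w1=w
    for _ in range(4): w1=sim(zz,w,w1,.1)[0]+s[j+1]-z2[2]
    ty=round((w1-w)/.04,3);w1=w+ty*.04
    zz=sim(zz,w,w1,.1);sn=w1-zz[0]+z2[2]
    tz=-(zc(sn)-zc(sp))/.04-dz/n/.04;sp=sn
    out.append('{"dp": [0, %.3f, %.3f], "twist": 0}'%(ty,tz));segs.append([w,w1,.1]);w=w1
print('['+', '.join(out)+']');print('end x %.1f v %.1f'%(1e3*zz[0],1e3*zz[1]))
json.dump(dict(z=z.tolist(),P=P.tolist(),w=w,k=k+n,segs=segs,s=sp,t=0),open('st.json','w'))
E
echo
```

step_arm(deltas=[{"dp": [0, 0.025, 0.4], "twist": 0}, {"dp": [0, 0, 0.5], "twist": 0}, {"dp": [0, 0, 0.3], "twist": 0}, {"dp": [0, 0, 0.2], "twist": 0}, {"dp": [0, 0, 0.2], "twist": 0}])

```text
time_s: 7.15
ee_pos: [0.6184, -0.0194, 0.2408]
eef_rot: [-3.141, 0.002, -3.017]
force: [-1.5, -0.3, 3.8]
grip_width: 0.0314
grip_force: 49.9
```

```bash
python3 cyc.py 8 0
```

```text
t 7.15 meas x -0.2 pred -0.0 | x -0.2 v -0.2 b -1.59 M 3.50 w cmd 1.7 meas 1.1 xs 0.5 N 7.4 zTCP 240.8 s -0.3 k 0 npts 2333
plan maxx 0.104 end 0.000 dd 0.0014 s [0, 4, 10, 17, 23, 27, 30, 31, 31]
[{"dp": [0, 0.107, 0.001], "twist": 0}, {"dp": [0, 0.137, 0.003], "twist": 0}, {"dp": [0, 0.155, 0.006], "twist": 0}, {"dp": [0, 0.101, 0.007], "twist": 0}, {"dp": [0, 0.043, 0.007], "twist": 0}, {"dp": [0, -0.020, 0.005], "twist": 0}, {"dp": [0, -0.080, 0.003], "twist": 0}, {"dp": [0, -0.140, -0.000], "twist": 0}]
end x -18.9 v -59.8
```

step_arm(deltas=[{"dp": [0, 0.107, 0.001], "twist": 0}, {"dp": [0, 0.137, 0.003], "twist": 0}, {"dp": [0, 0.155, 0.006], "twist": 0}, {"dp": [0, 0.101, 0.007], "twist": 0}, {"dp": [0, 0.043, 0.007], "twist": 0}, {"dp": [0, -0.02, 0.005], "twist": 0}, {"dp": [0, -0.08, 0.003], "twist": 0}, {"dp": [0, -0.14, 0], "twist": 0}])

```text
time_s: 8.0
ee_pos: [0.6167, -0.0076, 0.2389]
eef_rot: [3.142, 0.0, -3.017]
force: [-1.5, -0.1, 2.7]
grip_width: 0.0313
grip_force: 49.9
```

```bash
python3 cyc.py 8 0
```

```text
t 8.0 meas x -1.9 pred -18.9 | x -2.3 v -17.2 b -5.18 M 5.13 w cmd 13.6 meas 13.0 xs 0.3 N 6.3 zTCP 238.9 s 10.1 k 8 npts 2323
plan maxx 0.138 end 0.000 dd 0.0016 s [11, 20, 28, 34, 38, 41, 42, 42, 42]
[{"dp": [0, 0.173, -0.018], "twist": 0}, {"dp": [0, 0.121, 0.012], "twist": 0}, {"dp": [0, 0.064, 0.012], "twist": 0}, {"dp": [0, 0.004, 0.010], "twist": 0}, {"dp": [0, -0.058, 0.007], "twist": 0}, {"dp": [0, -0.118, 0.003], "twist": 0}, {"dp": [0, -0.165, -0.000], "twist": 0}, {"dp": [0, -0.180, -0.000], "twist": 0}]
end x -39.8 v -74.1
```

```bash
python3 - <<'E'
from h import *
print(crest('scene','pics/s5.png'),crest('top'),crest('scene'))
o=ctrl.get_obs();print(o['time_s'],wst(o['ee_pos']),o['force'],o['moment'])
im=cv2.imread('pics/s5.png')[130:330,150:430];cv2.imwrite('pics/s5c.png',cv2.resize(im,None,fx=2.8,fy=2.8,interpolation=2))
E
```

```text
(np.float64(-0.00010366294613870345), np.float64(0.13753114896768995), np.int64(2301), np.float64(-0.122), np.float64(0.122)) (np.float64(-0.005710814612361025), np.float64(0.13780230721748762), np.int64(1323), np.float64(-0.122), np.float64(0.122)) (np.float64(-0.0030396070818523545), np.float64(0.1375197586941384), np.int64(2296), np.float64(-0.122), np.float64(0.122))
8.2 [0.00026643 0.01288734] [-0.41678161 -0.19577283  3.08279447] [-0.03198949  0.27068821 -0.01906833]
```

View pics/s5c.png

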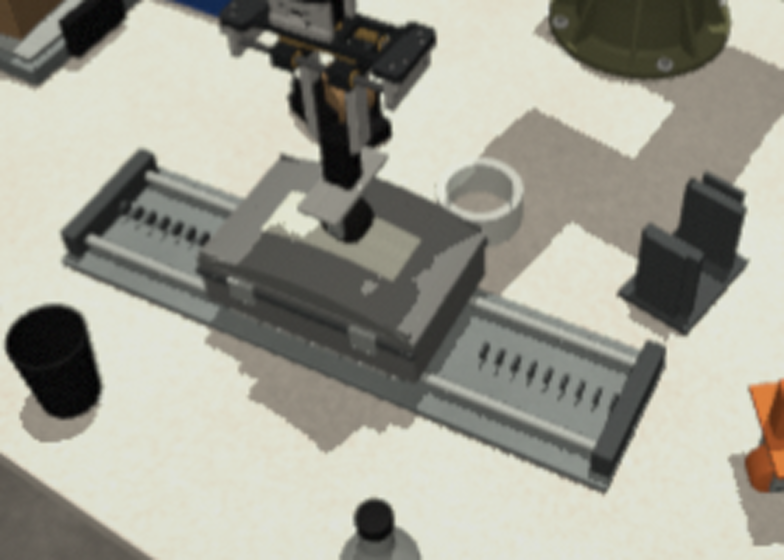

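The images agree with the tracker: the case really did start moving late, so an impulse at set-down is likely. I'll re-seed the estimator from these three readings and continue.

```bash
python3 - <<'E'
import json,numpy as np
json.dump(dict(z=[-.0066,-.033,-.0025,1/3.6],P=np.diag(np.array([.0005,.005,.0015,.03])**2).tolist(),w=.013,k=8,segs=[[.013,.013,.05]],s=.031,t=0),open('st.json','w'))
E
sed -i 's/2e-4,3e-3,2e-4,1e-3/3e-4,8e-3,3e-4,2e-3/' mpc.py; python3 cyc.py 6 0
```

```text
t 8.2 meas x -8.3 pred -8.3 | x -8.3 v -35.7 b -2.50 M 3.60 w cmd 13.0 meas 12.9 xs 0.3 N 6.7 zTCP 238.8 s 18.7 k 8 npts 2281
plan maxx 0.112 end 0.000 dd 0.0013 s [21, 27, 32, 36, 38, 40, 40]
[{"dp": [0, 0.053, -0.008], "twist": 0}, {"dp": [0, 0.004, 0.010], "twist": 0}, {"dp": [0, -0.048, 0.009], "twist": 0}, {"dp": [0, -0.099, 0.006], "twist": 0}, {"dp": [0, -0.148, 0.003], "twist": 0}, {"dp": [0, -0.192, 0.000], "twist": 0}]
end x -46.3 v -78.5
```

step_arm(deltas=[{"dp": [0, 0.053, -0.008], "twist": 0}, {"dp": [0, 0.004, 0.01], "twist": 0}, {"dp": [0, -0.048, 0.009], "twist": 0}, {"dp": [0, -0.099, 0.006], "twist": 0}, {"dp": [0, -0.148, 0.003], "twist": 0}, {"dp": [0, -0.192, 0], "twist": 0}])

```text
time_s: 8.85
ee_pos: [0.6188, -0.0249, 0.2381]
eef_rot: [-3.142, 0.0, -3.017]
force: [-1.2, 0.6, 3.7]
grip_width: 0.0313
grip_force: 49.9
```

```bash
python3 cyc.py 7 0
```

```text
t 8.85 meas x -33.8 pred -46.3 | x -34.0 v -51.7 b -4.27 M 4.08 w cmd -4.2 meas -4.4 xs 0.3 N 7.3 zTCP 238.1 s 25.3 k 14 npts 2240
plan maxx 0.126 end 0.000 dd 0.0014 s [28, 33, 36, 38, 39, 39, 40, 42]
[{"dp": [0, -0.010, -0.016], "twist": 0}, {"dp": [0, -0.046, 0.008], "twist": 0}, {"dp": [0, -0.083, 0.005], "twist": 0}, {"dp": [0, -0.118, 0.002], "twist": 0}, {"dp": [0, -0.132, 0.000], "twist": 0}, {"dp": [0, -0.109, 0.002], "twist": 0}, {"dp": [0, -0.066, 0.006], "twist": 0}]
end x -73.0 v -45.5
```

step_arm(deltas=[{"dp": [0, -0.01, -0.016], "twist": 0}, {"dp": [0, -0.046, 0.008], "twist": 0}, {"dp": [0, -0.083, 0.005], "twist": 0}, {"dp": [0, -0.118, 0.002], "twist": 0}, {"dp": [0, -0.132, 0], "twist": 0}, {"dp": [0, -0.109, 0.002], "twist": 0}, {"dp": [0, -0.066, 0.006], "twist": 0}])

```text
time_s: 9.6
ee_pos: [0.6216, -0.0473, 0.2378]
eef_rot: [-3.141, 0.0, -3.017]
force: [-0.0, 0.1, 3.9]
grip_width: 0.0312
grip_force: 49.9
```

```bash
python3 cyc.py 6 0
```

```text
t 9.6 meas x -64.7 pred -73.0 | x -64.8 v -31.1 b -5.14 M 4.16 w cmd -26.9 meas -27.1 xs 0.3 N 7.5 zTCP 237.8 s 32.5 k 21 npts 2144
plan maxx 0.118 end 0.000 dd 0.0018 s [34, 38, 45, 52, 59, 65, 68]
[{"dp": [0, 0.042, -0.009], "twist": 0}, {"dp": [0, 0.095, 0.017], "twist": 0}, {"dp": [0, 0.143, 0.026], "twist": 0}, {"dp": [0, 0.119, 0.026], "twist": 0}, {"dp": [0, 0.066, 0.022], "twist": 0}, {"dp": [0, 0.008, 0.016], "twist": 0}]
end x -81.4 v -35.0
```

```bash
cat > fit.py <<'E'
import numpy as np
from scipy.optimize import least_squares
calls=[(7.15,[]),]
W=[(7.2,.0013)]
def add(t0,w0,tys):
    t,w=t0,w0;W.append((t,w))
    for y in tys:t+=.1;w+=.04*y;W.append((t,w))
add(7.2,.0013,[.107,.137,.155,.101,.043,-.02,-.08,-.14])
add(8.25,.0130,[.053,.004,-.048,-.099,-.148,-.192])
add(8.9,-.0042,[-.01,-.046,-.083,-.118,-.132,-.109,-.066])
W=np.array(W);D=np.array([(7.15,-.2),(8.0,-1.9),(8.05,-3.7),(8.15,-6.6),(8.2,-8.3),(8.85,-33.8),(9.6,-64.7)])
D[:,1]/=1e3
def run(p,full=False):
    v0,M,b,g,fr=p;x,v=-.0002,v0;h=.005;t=7.15;X=[x]
    ts=np.arange(7.15,9.601,h);w=np.interp(ts,W[:,0],W[:,1]);dw=np.gradient(w,h)
    for i in range(len(ts)-1):
        s=w[i]-x+b;ds=dw[i]-v
        f=-12*x-.8*v-g*7*s/np.sqrt(.375**2-s*s)+fr*np.tanh(ds/.005)-.03*np.tanh(v/.003)
        v+=h*f/M;x+=h*v;X.append(x)
    r=(np.interp(D[:,0],ts,X)-D[:,1])/.0007
    return r
for name,mask in(('v0,M,b',[1,1,1,0,0]),('M,b,fr',[0,1,1,0,1]),('v0,M,g',[1,1,0,1,0]),('M,fr',[0,1,0,0,1]),('v0,M,fr',[1,1,0,0,1]),('M,g,fr',[0,1,0,1,1])):
    m=np.array(mask,bool);base=np.array([0,3.5,-.0016,1,0.])
    f=lambda q:(lambda p:np.r_[run(p),(p[0])/.03,(p[2]+.0016)/.004])(np.where(m,np.put(p:=base.copy(),np.nonzero(m)[0],q) or p,base))
    r=least_squares(f,base[m],x_scale=np.array([.01,1,.002,.2,.05])[m]);print(name,r.x.round(4),'cost',round(r.cost,1),r.fun[:7].round(1))
E
python3 fit.py
```

```text
v0,M,b [ 0.0065  3.5938 -0.0078] cost 2.3 [ 0.  -1.1 -0.2  0.4  0.9  0.1 -0.1]
M,b,fr [ 2.7431 -0.0065  0.1419] cost 0.8 [ 0.  -0.1  0.2 -0.2  0.   0.2 -0.1]
v0,M,g [0.0121 4.6648 0.8038] cost 0.9 [ 0.  -0.9 -0.1  0.3  0.8 -0.2  0. ]
M,fr [4.7654 0.2571] cost 7.5 [ 0.  -0.7 -0.3 -0.4 -0.   3.4 -1.6]
v0,M,fr [-1.000e-04  4.759e+00  2.579e-01] cost 7.5 [ 0.  -0.7 -0.3 -0.4 -0.   3.4 -1.6]
M,g,fr [3.0149 0.863  0.2534] cost 1.1 [ 0.   0.5  0.3 -0.8 -0.8  0.7 -0.2]
```

```bash
cat >> fit.py <<'E'
def endv(p):
    global D;Do=D;D=np.array([(9.58,0),(9.6,0)]);r=run(p)*.0007;D=Do;return (r[1]-r[0])/.02
print(endv([0,2.7431,-.0065,1,.1419]),endv([.0,3.0149,-.0016,.863,.2534]),endv([.0121,4.66,-.0016,.8038,0]))
E
python3 fit.py | tail -1
python3 - <<'E'
s=open('mpc.py').read()
s=s.replace("def acc(x,v,b,im,w,N=7.):\n    s=w-x+b","BG=-.0018\ndef acc(x,v,b,im,fr,w,dw,N=7.):\n    s=w-x+b")
s=s.replace("f=-K*x-C*v-N*s/np.sqrt(.375**2-s*s)","f=-K*x-C*v-N*s/np.sqrt(.375**2-s*s)+fr*np.tanh((dw-v)/.005)")
s=s.replace("x,v,b,im=z;n=max","x,v,b,im,fr=z;n=max").replace("acc(x,v,b,im,w)","acc(x,v,b,im,fr,w,(w1-w0)/T)").replace("return np.array([x,v,b,im])","return np.array([x,v,b,im,fr])")
s=s.replace("[1e-4,1e-4,1e-4,1e-3]","[1e-4,1e-4,1e-4,1e-3,1e-3]").replace("3e-4,8e-3,3e-4,2e-3","3e-4,5e-3,3e-4,2e-3,1e-2")
s=s.replace("x,v,b,im=z;h=.02","x,v,b,im,fr=z;h=.02;pins={k:p+b-BG for k,p in pins.items()};mono=mono or {}").replace("cn=c_[1]+h*(A[1]@c_)","cn=c_[1]+h*(A[1]@c_+im*fr*mono.get(k+1,0))")
s=s.replace("if mono and mono.get(k)","if MON and mono.get(k)").replace("s_1=None","MON=True").replace("smax=.07","smax=.076")
open('mpc.py','w').write(s)
c=open('cyc.py').read()
c=c.replace("or plan(z2,s0,N,pins) or plan(z2,s0,N,pins,ds=.03)","or plan(z2,s0,N,pins,mono=mono,MON=False) or plan(z2,s0,N,pins,mono=mono,MON=False,ds=.03)")
c=c.replace("M %.2f'%(","M %.2f fr %.2f'%(").replace("1/z[3])","1/z[3],z[4])")
c=c.replace("1e3*(wm[1]-z[0]+z[2])","1e3*(wm[1]-z[0]+BG)").replace("(1e3*s[:n+1])","(1e3*(s[:n+1]-z2[2]+BG))")
open('cyc.py','w').write(c)
import json,numpy as np
json.dump(dict(z=[-.0647,-.030,-.0045,1/3.1,.17],P=np.diag(np.array([.0005,.006,.0015,.05,.06])**2).tolist(),w=-.027,k=21,segs=[[-.027,-.027,.05]],s=.042,t=0),open('st.json','w'))
E
python3 cyc.py 7 0
```

```text
-0.026519013214636872 -0.027258503405323126 -0.027634690834524994
t 9.65 meas x -65.4 pred -66.0 | x -65.7 v -22.0 b -4.52 M 3.09 fr 0.17 w cmd -27.0 meas -27.3 xs 0.2 N 6.2 zTCP 237.7 s 36.6 k 21 npts 2137
plan maxx 0.121 end 0.000 dd 0.0012 s [38, 46, 53, 58, 63, 67, 69, 70]
[{"dp": [0, 0.174, 0.003], "twist": 0}, {"dp": [0, 0.163, 0.022], "twist": 0}, {"dp": [0, 0.139, 0.020], "twist": 0}, {"dp": [0, 0.108, 0.018], "twist": 0}, {"dp": [0, 0.069, 0.014], "twist": 0}, {"dp": [0, 0.027, 0.010], "twist": 0}, {"dp": [0, -0.017, 0.005], "twist": 0}]
end x -72.4 v -21.4
```

step_arm(deltas=[{"dp": [0, 0.174, 0.003], "twist": 0}, {"dp": [0, 0.163, 0.022], "twist": 0}, {"dp": [0, 0.139, 0.02], "twist": 0}, {"dp": [0, 0.108, 0.018], "twist": 0}, {"dp": [0, 0.069, 0.014], "twist": 0}])

```text
time_s: 10.2
ee_pos: [0.6182, -0.0201, 0.2346]
eef_rot: [3.141, -0.0, -3.017]
force: [-1.2, 1.9, 2.0]
grip_width: 0.0312
grip_force: 49.9
```

```bash
python3 - <<'E'
import json
s=json.load(open('st.json'));s['segs']=s['segs'][:6];s['w']=s['segs'][-1][1];s['k']=26;s['s']=.0645
json.dump(s,open('st.json','w'))
E
python3 cyc.py 3 0
```

```text
t 10.2 meas x -67.7 pred -69.3 | x -67.7 v -5.4 b -4.68 M 3.03 fr 0.18 w cmd -1.0 meas 0.4 xs 0.3 N 5.6 zTCP 234.6 s 66.3 k 26 npts 2150
plan maxx 0.120 end 0.000 dd 0.0014 s [66, 69, 70, 70]
[{"dp": [0, 0.043, 0.005], "twist": 0}, {"dp": [0, -0.007, 0.006], "twist": 0}, {"dp": [0, -0.068, 0.000], "twist": 0}]
end x -73.7 v -32.0
```

step_arm(deltas=[{"dp": [0, 0.043, 0.015], "twist": 0}, {"dp": [0, -0.007, 0.006], "twist": 0}, {"dp": [0, -0.068, 0], "twist": 0}])

```text
time_s: 10.55
ee_pos: [0.6185, -0.0221, 0.2338]
eef_rot: [3.141, -0.0, -3.017]
force: [-0.9, 1.2, 3.0]
grip_width: 0.0312
grip_force: 49.9
```

```bash
python3 cyc.py 8 0
```

```text
t 10.55 meas x -71.5 pred -73.7 | x -71.6 v -28.2 b -5.04 M 3.21 fr 0.21 w cmd -1.8 meas -1.6 xs 0.3 N 6.6 zTCP 233.8 s 68.2 k 29 npts 2155
plan maxx 0.112 end 0.000 dd 0.0007 s [70, 58, 48, 39, 30, 22, 14, 8, 2]
[{"dp": [0, -0.369, -0.049], "twist": 0}, {"dp": [0, -0.371, -0.035], "twist": 0}, {"dp": [0, -0.353, -0.026], "twist": 0}, {"dp": [0, -0.317, -0.018], "twist": 0}, {"dp": [0, -0.266, -0.012], "twist": 0}, {"dp": [0, -0.201, -0.007], "twist": 0}, {"dp": [0, -0.129, -0.003], "twist": 0}, {"dp": [0, -0.053, -0.001], "twist": 0}]
end x -87.8 v 49.2
```

step_arm(deltas=[{"dp": [0, -0.369, -0.049], "twist": 0}, {"dp": [0, -0.371, -0.035], "twist": 0}, {"dp": [0, -0.353, -0.026], "twist": 0}, {"dp": [0, -0.317, -0.018], "twist": 0}, {"dp": [0, -0.266, -0.012], "twist": 0}, {"dp": [0, -0.201, -0.007], "twist": 0}, {"dp": [0, -0.129, -0.003], "twist": 0}, {"dp": [0, -0.053, -0.001], "twist": 0}])

```text
time_s: 11.4
ee_pos: [0.6287, -0.1043, 0.2398]
eef_rot: [-3.142, -0.0, -3.017]
force: [-0.6, -0.5, 2.1]
grip_width: 0.0314
grip_force: 49.9
```

```bash
python3 cyc.py 8 0
```

```text
t 11.4 meas x -85.3 pred -87.8 | x -85.3 v 54.6 b -5.47 M 3.23 fr 0.20 w cmd -84.1 meas -84.5 xs 0.2 N 5.7 zTCP 239.8 s -1.0 k 37 npts 2165
plan maxx 0.116 end 0.000 dd 0.0006 s [-4, -4, -5, -6, -7, -10, -13, -16, -19]
[{"dp": [0, 0.212, 0.002], "twist": 0}, {"dp": [0, 0.264, 0.000], "twist": 0}, {"dp": [0, 0.296, 0.001], "twist": 0}, {"dp": [0, 0.315, 0.001], "twist": 0}, {"dp": [0, 0.322, 0.002], "twist": 0}, {"dp": [0, 0.318, 0.003], "twist": 0}, {"dp": [0, 0.304, 0.004], "twist": 0}, {"dp": [0, 0.303, 0.004], "twist": 0}]
end x 26.4 v 148.8
```

step_arm(deltas=[{"dp": [0, 0.212, 0.015], "twist": 0}, {"dp": [0, 0.264, 0.01], "twist": 0}, {"dp": [0, 0.296, 0.001], "twist": 0}, {"dp": [0, 0.315, 0.001], "twist": 0}, {"dp": [0, 0.322, 0.002], "twist": 0}, {"dp": [0, 0.318, 0.003], "twist": 0}, {"dp": [0, 0.304, 0.004], "twist": 0}, {"dp": [0, 0.303, 0.004], "twist": 0}])

```text
time_s: 12.25
ee_pos: [0.617, -0.01, 0.2383]
eef_rot: [-3.142, 0.0, -3.017]
force: [-0.5, -0.8, 3.0]
grip_width: 0.0314
grip_force: 49.9
```

```bash
python3 cyc.py 8 0
```

```text
t 12.25 meas x 23.9 pred 26.4 | x 23.9 v 144.5 b -5.41 M 3.31 fr 0.20 w cmd 9.1 meas 10.5 xs 0.3 N 6.6 zTCP 238.3 s -15.2 k 45 npts 2369
plan maxx 0.115 end 0.000 dd 0.0006 s [-23, -27, -30, -32, -35, -39, -44, -49, -53]
[{"dp": [0, 0.256, 0.014], "twist": 0}, {"dp": [0, 0.247, 0.006], "twist": 0}, {"dp": [0, 0.224, 0.006], "twist": 0}, {"dp": [0, 0.173, 0.008], "twist": 0}, {"dp": [0, 0.119, 0.010], "twist": 0}, {"dp": [0, 0.063, 0.013], "twist": 0}, {"dp": [0, 0.008, 0.017], "twist": 0}, {"dp": [0, -0.022, 0.017], "twist": 0}]
end x 103.8 v 32.2
```

step_arm(deltas=[{"dp": [0, 0.256, 0.014], "twist": 0}, {"dp": [0, 0.247, 0.006], "twist": 0}, {"dp": [0, 0.224, 0.006], "twist": 0}, {"dp": [0, 0.173, 0.008], "twist": 0}, {"dp": [0, 0.119, 0.01], "twist": 0}, {"dp": [0, 0.063, 0.013], "twist": 0}, {"dp": [0, 0.008, 0.017], "twist": 0}, {"dp": [0, -0.022, 0.017], "twist": 0}])

```text
time_s: 13.1
ee_pos: [0.6118, 0.031, 0.2346]
eef_rot: [-3.141, 0.0, -3.017]
force: [-0.5, -1.4, 2.6]
grip_width: 0.0314
grip_force: 50.0
```

```bash
python3 cyc.py 5 0
```

```text
t 13.1 meas x 104.7 pred 103.8 | x 104.7 v 34.2 b -5.44 M 3.33 fr 0.20 w cmd 52.3 meas 51.9 xs 0.3 N 6.2 zTCP 234.6 s -54.6 k 53 npts 2560
plan maxx 0.118 end 0.000 dd 0.0006 s [-56, -59, -62, -64, -66, -68]
[{"dp": [0, -0.028, 0.024], "twist": 0}, {"dp": [0, -0.041, 0.012], "twist": 0}, {"dp": [0, -0.048, 0.010], "twist": 0}, {"dp": [0, -0.070, 0.011], "twist": 0}, {"dp": [0, -0.067, 0.009], "twist": 0}]
end x 108.4 v -10.5
```

step_arm(deltas=[{"dp": [0, -0.028, 0.024], "twist": 0}, {"dp": [0, -0.041, 0.012], "twist": 0}, {"dp": [0, -0.048, 0.01], "twist": 0}, {"dp": [0, -0.07, 0.011], "twist": 0}, {"dp": [0, -0.067, 0.009], "twist": 0}])

```text
time_s: 13.65
ee_pos: [0.6131, 0.0208, 0.2319]
eef_rot: [-3.142, -0.0, -3.017]
force: [-0.2, -1.4, 3.7]
grip_width: 0.0314
grip_force: 50.0
```

```bash
sed -i 's/(K2,-.07),(K2+1,-.07)/(K2,-.0688),(K2+1,-.0688)/' cyc.py; python3 cyc.py 3 0
```

```text
t 13.65 meas x 109.7 pred 108.4 | x 109.7 v -7.8 b -5.49 M 3.35 fr 0.20 w cmd 42.0 meas 41.6 xs 0.3 N 7.3 zTCP 231.9 s -69.9 k 58 npts 2692
plan maxx 0.120 end 0.000 dd 0.0006 s [-69, -69, -69, -69]
[{"dp": [0, 0.015, 0.003], "twist": 0}, {"dp": [0, 0.009, 0.000], "twist": 0}, {"dp": [0, 0.012, -0.000], "twist": 0}]
end x 110.3 v 5.1
```

```bash
python3 - <<'E'
import json
s=json.load(open('st.json'));s['segs']=s['segs'][:1];s['w']=s['segs'][0][1];s['k']=61;s['s']=-.0725
json.dump(s,open('st.json','w'))
E
python3 cyc.py 8 0
```

```text
t 13.7 meas x 109.4 pred 109.4 | x 109.4 v -3.7 b -5.49 M 3.35 fr 0.20 w cmd 41.9 meas 41.2 xs 0.3 N 6.3 zTCP 231.9 s -70.1 k 61 npts 2696
plan maxx 0.111 end 0.000 dd 0.0001 s [-69, -65, -61, -58, -54, -50, -47, -44, -41]
[{"dp": [0, 0.109, -0.016], "twist": 0}, {"dp": [0, 0.118, -0.018], "twist": 0}, {"dp": [0, 0.119, -0.016], "twist": 0}, {"dp": [0, 0.115, -0.015], "twist": 0}, {"dp": [0, 0.104, -0.013], "twist": 0}, {"dp": [0, 0.089, -0.012], "twist": 0}, {"dp": [0, 0.071, -0.011], "twist": 0}, {"dp": [0, 0.051, -0.010], "twist": 0}]
end x 111.5 v -14.5
```

step_arm(deltas=[{"dp": [0, 0.109, -0.016], "twist": 0}, {"dp": [0, 0.118, -0.018], "twist": 0}, {"dp": [0, 0.119, -0.016], "twist": 0}, {"dp": [0, 0.115, -0.015], "twist": 0}, {"dp": [0, 0.104, -0.013], "twist": 0}, {"dp": [0, 0.089, -0.012], "twist": 0}, {"dp": [0, 0.071, -0.011], "twist": 0}, {"dp": [0, 0.051, -0.01], "twist": 0}])

```text
time_s: 14.55
ee_pos: [0.6092, 0.0522, 0.2365]
eef_rot: [3.142, -0.0, -3.017]
force: [-0.2, -0.7, 3.1]
grip_width: 0.0313
grip_force: 50.0
```

```bash
python3 cyc.py 9 0
```

```text
t 14.55 meas x 104.2 pred 111.5 | x 104.3 v -29.5 b -4.20 M 3.34 fr 0.17 w cmd 72.7 meas 73.2 xs 0.3 N 6.7 zTCP 236.5 s -32.9 k 69 npts 2565
plan maxx 0.098 end 0.000 dd 0.0003 s [-32, -32, -32, -31, -30, -29, -27, -25, -23, -21]
[{"dp": [0, -0.115, -0.027], "twist": 0}, {"dp": [0, -0.140, -0.000], "twist": 0}, {"dp": [0, -0.154, -0.001], "twist": 0}, {"dp": [0, -0.157, -0.002], "twist": 0}, {"dp": [0, -0.155, -0.003], "twist": 0}, {"dp": [0, -0.147, -0.003], "twist": 0}, {"dp": [0, -0.135, -0.004], "twist": 0}, {"dp": [0, -0.118, -0.004], "twist": 0}, {"dp": [0, -0.100, -0.004], "twist": 0}]
end x 42.8 v -63.5
```

step_arm(deltas=[{"dp": [0, -0.115, -0.02], "twist": 0}, {"dp": [0, -0.14, 0], "twist": 0}, {"dp": [0, -0.154, -0.001], "twist": 0}, {"dp": [0, -0.157, -0.002], "twist": 0}, {"dp": [0, -0.155, -0.003], "twist": 0}, {"dp": [0, -0.147, -0.003], "twist": 0}, {"dp": [0, -0.135, -0.004], "twist": 0}, {"dp": [0, -0.118, -0.004], "twist": 0}, {"dp": [0, -0.1, -0.004], "twist": 0}])

```text
time_s: 15.5
ee_pos: [0.6153, 0.0031, 0.2381]
eef_rot: [3.142, 0.0, -3.017]
force: [-0.4, 0.2, 3.1]
grip_width: 0.0319
grip_force: 50.0
```

```bash
python3 cyc.py 9 0
```

```text
t 15.5 meas x 36.2 pred 42.8 | x 36.3 v -75.0 b -3.68 M 3.29 fr 0.15 w cmd 24.0 meas 23.7 xs 0.3 N 6.7 zTCP 238.1 s -14.4 k 78 npts 2402
plan maxx 0.025 end 0.009 dd 0.0007 s [-11, -11, -10, -9, -7, -4, -2, -1, 0, 0]
[{"dp": [0, -0.185, -0.013], "twist": 0}, {"dp": [0, -0.163, -0.000], "twist": 0}, {"dp": [0, -0.129, -0.001], "twist": 0}, {"dp": [0, -0.091, -0.001], "twist": 0}, {"dp": [0, -0.052, -0.001], "twist": 0}, {"dp": [0, -0.045, -0.001], "twist": 0}, {"dp": [0, -0.038, -0.000], "twist": 0}, {"dp": [0, -0.031, -0.000], "twist": 0}, {"dp": [0, -0.030, 0.000], "twist": 0}]
end x -8.4 v -9.8
```

step_arm(deltas=[{"dp": [0, -0.185, -0.008], "twist": 0}, {"dp": [0, -0.163, 0], "twist": 0}, {"dp": [0, -0.129, -0.001], "twist": 0}, {"dp": [0, -0.091, -0.001], "twist": 0}, {"dp": [0, -0.052, -0.001], "twist": 0}, {"dp": [0, -0.045, -0.001], "twist": 0}, {"dp": [0, -0.038, 0], "twist": 0}, {"dp": [0, -0.031, 0], "twist": 0}, {"dp": [0, -0.03, 0], "twist": 0}])

```text
time_s: 16.45
ee_pos: [0.6191, -0.0268, 0.2386]
eef_rot: [3.142, -0.0, -3.017]
force: [-0.6, 0.3, 2.5]
grip_width: 0.0317
grip_force: 49.9
```

```bash
python3 cyc.py 6 0 hold
```

```text
t 16.45 meas x -8.3 pred -8.4 | x -8.3 v -9.8 b -3.68 M 3.29 fr 0.15 w cmd -6.6 meas -6.4 xs 0.3 N 6.1 zTCP 238.6 s 0.1 k 87 npts 2266
plan maxx 0.009 end 0.000 dd 0.0001 s [0, 1, 2, 3, 3, 4, 4]
[{"dp": [0, 0.015, -0.000], "twist": 0}, {"dp": [0, 0.034, -0.000], "twist": 0}, {"dp": [0, 0.050, 0.000], "twist": 0}, {"dp": [0, 0.060, 0.000], "twist": 0}, {"dp": [0, 0.066, 0.000], "twist": 0}, {"dp": [0, 0.068, 0.000], "twist": 0}]
end x -0.9 v 23.2
```

```bash
python3 - <<'E'
import json,numpy as np
s=json.load(open('st.json'));s['segs']=s['segs'][:1];s['w']=s['segs'][0][1];s['s']=0.
s['z'][4]=0.;P=np.array(s['P']);P[4,:]=0;P[:,4]=0;P[2,2]+=.0015**2;s['P']=P.tolist()
json.dump(s,open('st.json','w'))
c=open('cyc.py').read()
c=c.replace("    r=plan(z2,s0,20,{20:0},smax=.03,ds=.015)\n","""    q=z2.copy();sl=[s0];Xl=[q[:2]];om=float(sys.argv[3])
    ww=w
    for j in range(n):
        a=-om**2*q[0]-1.8*om*q[1]
        sf=(-K*q[0]-C*q[1]-a/q[3])/(7/.374);sf=np.clip(sf,-.02,.02)
        sf=sl[-1]+np.clip(sf-sl[-1],-.004,.004)
        wn=q[0]+q[1]*.1+sf-q[2];q=sim(q,ww,wn,.1);ww=wn;sl.append(q[0]*0+sf);Xl.append(q[:2])
    r=np.array(sl),np.array(Xl),(0,0,0);print('xplan',(1e3*np.array(Xl)[:,0]).round(1).tolist())
""")
open('cyc.py','w').write(c)
m=open('mpc.py').read().replace("3e-4,5e-3,3e-4,2e-3,1e-2","3e-4,4e-3,1e-3,1e-3,1e-6");open('mpc.py','w').write(m)
E
python3 cyc.py 6 0 1.5
```

```text
t 16.5 meas x -9.6 pred -8.8 | x -9.2 v -9.2 b -3.62 M 3.30 fr 0.00 w cmd -6.6 meas -6.6 xs 0.3 N 7.2 zTCP 238.6 s 0.9 k 93 npts 2278
xplan [-9.6, -10.0, -10.0, -9.8, -9.4, -9.0, -8.6]
plan maxx 0.000 end 0.000 dd 0.0000 s [1, 1, 3, 5, 6, 6, 6]
[{"dp": [0, -0.010, 0.000], "twist": 0}, {"dp": [0, 0.055, 0.000], "twist": 0}, {"dp": [0, 0.043, 0.000], "twist": 0}, {"dp": [0, 0.025, 0.000], "twist": 0}, {"dp": [0, 0.015, 0.000], "twist": 0}, {"dp": [0, 0.011, 0.000], "twist": 0}]
end x -8.7 v 4.1
```

step_arm(deltas=[{"dp": [0, -0.01, 0], "twist": 0}, {"dp": [0, 0.055, 0], "twist": 0}, {"dp": [0, 0.043, 0], "twist": 0}, {"dp": [0, 0.025, 0], "twist": 0}, {"dp": [0, 0.015, 0], "twist": 0}, {"dp": [0, 0.011, 0], "twist": 0}])

```text
time_s: 17.15
ee_pos: [0.6184, -0.0212, 0.2386]
eef_rot: [3.142, 0.0, -3.017]
force: [-1.1, -0.3, 3.4]
grip_width: 0.0321
grip_force: 49.9
```

```bash
python3 cyc.py 6 0 1.5
```

```text
t 17.15 meas x -1.7 pred -8.7 | x -1.9 v 16.4 b -5.77 M 3.27 fr 0.00 w cmd -1.0 meas -0.8 xs 0.3 N 7.0 zTCP 238.6 s -0.7 k 99 npts 2306
xplan [-1.0, 0.8, 2.5, 3.9, 4.7, 5.0, 5.0]
plan maxx 0.000 end 0.000 dd 0.0000 s [-2, 2, 6, 10, 8, 5, 3]
[{"dp": [0, 0.145, -0.000], "twist": 0}, {"dp": [0, 0.144, 0.000], "twist": 0}, {"dp": [0, 0.133, 0.001], "twist": 0}, {"dp": [0, -0.041, -0.001], "twist": 0}, {"dp": [0, -0.058, -0.000], "twist": 0}, {"dp": [0, -0.045, -0.000], "twist": 0}]
end x 5.1 v -0.5
```

The case follows the wheel, which points to rolling drag. I'll hold still briefly to see whether the drag stops it.

step_arm(deltas=[{"dp": [0, 0.01, 0], "twist": 0}, {"dp": [0, 0.02, 0], "twist": 0}, {"dp": [0, 0.02, 0], "twist": 0}])

```text
time_s: 17.5
ee_pos: [0.6181, -0.0193, 0.2385]
eef_rot: [-3.142, 0.0, -3.017]
force: [-1.8, -0.2, 4.2]
grip_width: 0.0314
grip_force: 49.9
```

```bash
python3 - <<'E'
import json
s=json.load(open('st.json'));w=s['segs'][0][1];s['s']=0
s['segs']=[[w,w,.05],[w,w+.0004,.1],[w+.0004,w+.0012,.1],[w+.0012,w+.002,.1]];s['w']=w+.002
json.dump(s,open('st.json','w'));json.dump(s,open('st_b.json','w'))
E
python3 cyc.py 6 0 1.5; python3 -c "
from h import *
for i in range(2): print(ctrl.get_obs()['time_s'],1e3*(crest('scene')[0]-.00357))"
```

```text
t 17.5 meas x 1.9 pred 5.3 | x 2.1 v 14.4 b -4.07 M 3.27 fr 0.00 w cmd 1.1 meas 1.1 xs 0.3 N 7.8 zTCP 238.5 s -2.7 k 105 npts 2283
xplan [2.8, 4.3, 5.6, 6.5, 6.8, 6.8, 6.6]
plan maxx 0.000 end 0.000 dd 0.0000 s [-4, 0, 4, 6, 3, 1, 0]
[{"dp": [0, 0.137, 0.000], "twist": 0}, {"dp": [0, 0.133, 0.000], "twist": 0}, {"dp": [0, 0.051, 0.000], "twist": 0}, {"dp": [0, -0.050, -0.000], "twist": 0}, {"dp": [0, -0.052, 0.000], "twist": 0}, {"dp": [0, -0.031, 0.000], "twist": 0}]
end x 6.7 v -2.0
17.55 2.0807187984321174
17.6 2.4576127764250773
```

step_arm(deltas=[{"dp": [0, 0, 0], "twist": 0}, {"dp": [0, 0, 0], "twist": 0}, {"dp": [0, 0, 0], "twist": 0}])

```text
time_s: 17.95
ee_pos: [0.6181, -0.0194, 0.2385]
eef_rot: [-3.142, 0.0, -3.017]
force: [-0.8, 0.7, 2.7]
grip_width: 0.0314
grip_force: 49.9
```

```bash
python3 -c "
from h import *
for i in range(3): o=ctrl.get_obs();print(o['time_s'],1e3*(crest('scene')[0]-.00357),1e3*wst(o['ee_pos'])[1],o['force'][2]+3.6)"
```

```text
17.95 2.8707439864474193 1.0986616351018812 6.339615872874765
18.0 2.718817553323855 1.0762073936370873 6.776537685409376
18.05 2.9883548809020866 1.08548601486489 6.29577464570383
```

The case is essentially at rest at x ≈ +2.9 mm with the wheel still. I'll hold, with checks.

step_arm(deltas=[{"dp": [0, 0, 0], "twist": 0}, {"dp": [0, 0, 0], "twist": 0}, {"dp": [0, 0, 0], "twist": 0}, {"dp": [0, 0, 0], "twist": 0}, {"dp": [0, 0, 0], "twist": 0}, {"dp": [0, 0, 0], "twist": 0}])

```text
time_s: 18.7
ee_pos: [0.6181, -0.0193, 0.2385]
eef_rot: [3.142, -0.0, -3.017]
force: [0.1, -0.1, 3.6]
grip_width: 0.0316
grip_force: 49.9
```

```bash
cat > lk.py <<'E'
from h import *
for i in range(2): o=ctrl.get_obs();print(o['time_s'],(1e3*(crest('scene')[0]-.00357)).round(2),(1e3*wst(o['ee_pos'])[1]).round(2),o['force'][2]+3.6)
E
python3 lk.py
```

```text
18.7 2.9 1.14 7.189935422542362
18.75 3.32 1.12 7.044698198775848
```

step_arm(deltas=[{"dp": [0, 0, 0], "twist": 0}, {"dp": [0, 0, 0], "twist": 0}, {"dp": [0, 0, 0], "twist": 0}, {"dp": [0, 0, 0], "twist": 0}, {"dp": [0, 0, 0], "twist": 0}, {"dp": [0, 0, 0], "twist": 0}, {"dp": [0, 0, 0], "twist": 0}, {"dp": [0, 0, 0], "twist": 0}])

```text
time_s: 19.6
ee_pos: [0.6181, -0.0194, 0.2386]
eef_rot: [-3.142, 0.0, -3.017]
force: [-0.4, 0.2, 3.6]
grip_width: 0.0316
grip_force: 49.9
```

```bash
python3 lk.py
```

```text
19.6 2.55 1.12 7.194598656554606
19.65 2.72 1.11 6.633816991972747
```

Steady. I'll keep holding.

step_arm(deltas=[{"dp": [0, 0, 0], "twist": 0}, {"dp": [0, 0, 0], "twist": 0}, {"dp": [0, 0, 0], "twist": 0}, {"dp": [0, 0, 0], "twist": 0}, {"dp": [0, 0, 0], "twist": 0}, {"dp": [0, 0, 0], "twist": 0}, {"dp": [0, 0, 0], "twist": 0}, {"dp": [0, 0, 0], "twist": 0}])

```text
time_s: 20.5
ee_pos: [0.6181, -0.0194, 0.2386]
eef_rot: [-3.142, 0.0, -3.017]
force: [0.3, -1.2, 3.6]
grip_width: 0.0311
grip_force: 49.9
```

```bash
python3 lk.py
```

```text
20.5 2.94 1.07 7.206281949170505
20.55 2.92 1.13 6.9312283559808385
```

step_arm(deltas=[{"dp": [0, 0, 0], "twist": 0}, {"dp": [0, 0, 0], "twist": 0}, {"dp": [0, 0, 0], "twist": 0}, {"dp": [0, 0, 0], "twist": 0}, {"dp": [0, 0, 0], "twist": 0}, {"dp": [0, 0, 0], "twist": 0}, {"dp": [0, 0, 0], "twist": 0}, {"dp": [0, 0, 0], "twist": 0}])

```text
time_s: 21.4
ee_pos: [0.6181, -0.0194, 0.2385]
eef_rot: [3.142, -0.0, -3.017]
force: [-0.6, 0.8, 3.5]
grip_width: 0.0316
grip_force: 49.9
```

```bash
python3 lk.py
```

```text
21.4 2.72 1.13 7.110829939744062
21.45 3.22 1.1 6.630881596652916
```

The case has been steady for over 3 s, so I'll lift straight off.

step_arm(deltas=[{"dp": [0, 0, -0.4], "twist": 0}, {"dp": [0, 0, -0.6], "twist": 0}, {"dp": [0, 0, -0.5], "twist": 0}, {"dp": [0, 0, -0.3], "twist": 0}, {"dp": [0, 0, 0], "twist": 0}, {"dp": [0, 0, 0], "twist": 0}, {"dp": [0, 0, 0], "twist": 0}, {"dp": [0, 0, 0], "twist": 0}, {"dp": [0, 0, 0], "twist": 0}, {"dp": [0, 0, 0], "twist": 0}])

```text
time_s: 22.5
ee_pos: [0.6181, -0.0193, 0.3103]
eef_rot: [3.142, -0.0, -3.017]
force: [-1.2, -0.9, -3.1]
grip_width: 0.0317
grip_force: 49.9
```

```bash
python3 lk.py
```

```text
22.5 2.68 1.14 0.5141779146751699
22.55 2.23 1.15 0.8036944842547702
```

step_arm(deltas=[{"dp": [0, 0, 0], "twist": 0}, {"dp": [0, 0, 0], "twist": 0}, {"dp": [0, 0, 0], "twist": 0}, {"dp": [0, 0, 0], "twist": 0}, {"dp": [0, 0, 0], "twist": 0}])

```text
time_s: 23.1
ee_pos: [0.6181, -0.0194, 0.3105]
eef_rot: [3.142, -0.0, -3.017]
force: [-0.1, 0.4, -4.1]
grip_width: 0.0314
grip_force: 49.9
```

```bash
python3 lk.py
```

```text
23.1 1.97 1.12 -0.507677722304027
23.15 2.5 1.13 -0.12833200420276025
```

The case is quiet and the roller is held clear above it, so I'm handing in.

```bash
python3 -c "
from station import ctrl
print(ctrl.hand_in())"
```

```text
the job is handed in; nothing more can be done
None
```

The label was rolled middle, left end, right end, middle; the wheel was about 68–70 mm from the crest at each end, and force readings between moves were 5.6–7.8 N. The case then held steady for over 3 s about 3 mm from centre, the roller was lifted straight off and held clear, and the job was handed in at about 23 s (no verdict returned).

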